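Film-thickness reading on a coated cover

TASK

Take the pen-shaped film-thickness gauge out of its stand and first check its zero: hold it upright and press its sprung nose gently on the middle of the bare steel zero plate for about a second. Then take the reading on the coated cover: set the nose inside the paper ring on the sloping face with the gauge square to that face, press it lightly until the nose is about half-way in, not to its stop, and finish while still holding it there, pressed and steady. Keep the gripper off the coating, and leave the zero plate and everything else where they lie.

Things in the scene. Friction and masses are not known exactly. Their poses are not given: they have to be found in the camera images.
- gauge_centre (a point): Grip point of the grey pen-shaped gauge (135 mm, 0.12 kg): centre of its flat-sided handle, 24 mm along x, 18 mm along y (pinch across y), reaching 32 mm below and 36 mm above this point. z runs along the gauge, away from the nose. Below the handle: a collar 29 mm across, an 18 mm round barrel 45 mm long, the sprung nose. It starts upright in the stand, collar on its top; lifting 70 mm clears it.
- gauge_tip (a point): Tip of the gauge's nose, a steel rod 9 mm across with a round end that stands 14 mm out of the barrel. With the nose fully out it lies on the gauge's long axis 99 mm below the grip point; z points along the gauge towards the handle, away from the surface being measured.
- gauge_nose (a joint): How far the sprung nose is pushed into the gauge: 0 = fully out, 0.010 m = pushed in to its stop. The spring gives 0.9 N as it starts to move, 2.4 N half-way and 3.9 N at the stop.
- gauge: The whole gauge; this origin lies on its long axis at the mouth of the barrel, 85 mm below the grip point and 14 mm above the tip of the nose; z towards the handle.
- stand: Gauge stand, fixed to the bench: a round dark foot 76 mm across and 9 mm high carrying an upright aluminium tube, 33 mm across with a 21 mm bore, open at the top 70 mm above the bench; the gauge stands in it. Origin at the centre of its underside. It and the zero plate lie at either side of the cover and may change sides.
- zero_plate: Bare steel zero plate lying loose and flat on the bench, 50 mm along x, 65 mm along y, 6 mm thick, with a 5 mm hole near one corner. Origin at the centre of its underside.
- zero_top (a point): Centre of the zero plate's upper face; z points up.
- cover: Black-coated cover bent from 3 mm sheet, 240 mm wide along y, held fast by two knobbed magnets (25 mm high) on its front foot. Origin on the bench; footprint 115 mm in front (-x) to 107 mm behind. Its flat upper face, 150 mm deep in plan, slopes at 25 degrees to level: 55 mm high at the front edge (75 mm in front of the origin), 90 mm at the middle, 125 mm at the rear edge.
- mark (a point): Centre of the marked spot: a white paper ring (32 mm outside, 18 mm inside) stuck half-way up the cover's sloping face, anywhere up to 75 mm left or right of its middle. z points straight out of the sloping face (leaning 25 degrees from vertical, towards the cover's -x side), y along the cover's width.
- tape_roll: Bystander: roll of masking tape, 104 mm across, 36 mm high, lying flat. Origin at the centre of its underside.
- feeler: Bystander: fanned set of feeler gauges, 104 mm long and 12 mm high. Origin at the centre of its underside.
- marker: Bystander: paint marker pen, 136 mm long and 16 mm thick. Origin at the centre of its underside.
- cup: Bystander: clear mixing cup, 88 mm across and 82 mm high. Origin at the centre of its underside.
Things that resemble listed ones, but are neither listed nor needed, are in the scene too. What is meant by the gauge is not blue or green, and is the smaller of those in its own colour.

How it is judged:
By the outcome, as a careful person would: the job done as asked, in the order asked, and still so for the second after the job is handed in, while the arm keeps its last pose, push and grip.
It also fails if it takes over 51 s, if anything falls off the work surface, if the arm or the gripper's body presses on something with over 40 N, if the wrist force passes 120 N, or if a joint passes its speed limit or range.

ROBOT

A 6-joint arm with a two-finger parallel gripper is mounted at the origin on a cart in front of the work surface, level with it; the furniture and walls round the work are solid. World frame = base frame: x ahead of the robot, y to its left, z up, the work surface at z = 0. Lengths are in m, angles in rad, forces in N, time in s.
With the tool pointing down it reaches from about 0.4 to 0.925 m from the base axis. Payload 12.5 kg.
Tool frame: the origin (TCP) lies at the very end of the fingers, on their centre line; the grasp point (between the pads) lies 19 mm behind it (arm.grip_point_offset is the distance from the TCP to the grasp point, in m); z points along the fingers, y is the line along which they close (so a half turn about z gives the same grasp; the last joint's range is limited). The gripper opens to 95 mm and grips with 3 to 60 N. Pads are 20 mm wide; open, the fingers measure 119 mm over their backs; the gripper's body (75 mm by 180 mm) begins 59 mm behind the grasp point.
Start: joints at [-1.329, 0.491, 1.559, -0, 1.092, -0.106], TCP at [0.213, -0.588, 0.215] pointing down, gripper open.
Joint ranges: [-3.1, 3.1], [-0.84, 2.19], [0.05, 2.79], [-1.13, 4.28], [0.06, 2.93], [-2.69, 2.69]. Speed limits (rad/s): [2.22, 2.22, 2.79, 3.14, 3.14, 3.14].

INTERFACE

Orientations are given as a rotation vector (axis times angle).
In Python, from bench import readout, optics, workorder, arm gives the robot as it stands.
- The arm moves only by the tool arm_command, never from a script. Its argument "moves" is a list that holds one entry, the list of rows, each a list of 7 numbers: the shift along the world's x, y, z each as a share of 100 mm, from -1 to 1, then the turn, a rotation vector about the world's x, y, z each as a share of 30 degrees, from -1 to 1, then the closure, from 0 (fully open) to 1 (shut). A call has 1 to 10 rows; each row is the pose to reach, as a shift and turn from the pose commanded when the call began; what a row does not reach only later rows make up. A row lasts 1/12 s, in which the tool goes at most 41.7 mm and 7.16 degrees, less where a joint would pass 70% of its speed; a pose out of reach is approached as far as the arm can. A call with a number of a shift or a turn outside -1 to 1 is refused whole. A call with a gripper value outside its range is refused whole. The fingers move at their own pace and stop on an object; "grip_force" is the grip in N (left out, the last holds). Time passes only in rows, so rows that repeat a pose let the fingers close. It gives the time, the measured TCP pose, the force, the opening and the grip force at its end, in the units of the state.
- readout.get_obs(): the state, without advancing time (a new reading comes with each control period).
- optics.get_image(name): name is "side" or "top" or "wrist"; returns (picture, depth): 480x640x3 uint8, blue, green, red; 480x640 float32, m along the optical axis (not along the pixel's ray), 0 where there is no reading.
- optics.camera_model(name): a dict with "fx", "fy", "cx", "cy" (pixels), "R" (3x3) and "t" (3): a world point X has camera coordinates R X + t. Camera axes: x right, y down, z forward; pixel columns grow to the right and rows downward; lengths in m; the calibration is good to about 2 mm. The wrist camera is an equidistant fisheye: a pixel r from the principal point sees the ray r / f radians off the axis. A picture is of the moment at which its call begins: read the wrist's pose just before it. camera_model takes no time and is no camera call; for the wrist camera it gives the pose at the moment of the call.
- workorder.finish_job(): hands the job in; it is judged then, once.
Trained networks look in the newest picture that a camera, given by its name, has taken for a name from the list of things; names that differ only in an ending like _2 or _b are one class to them, and where a whole thing is asked for, a point or a joint stands for the part that bears it (a point fixed in the world has none). Each returns a list of dicts, best first, with "confidence" (0 to 1); they miss things now and then, are a little off and sometimes report something else, mostly with a low value. They report only what shows in the picture. A call takes as long as a camera call. They do not tell look-alikes from the thing itself.
- optics.recognise(camera, query): "bbox" ([left, top, right, bottom] in pixels, round what is visible of it).
- optics.trace(camera, query): "region" (480x640 bool, what is visible of it) and "bbox" ([left, top, right, bottom] in pixels, round what is visible of it).
- optics.tip_of(camera, query): "xy" ([column, row] in pixels: a listed point, or the origin of a listed thing).
The state is a dict: "time": time; "joint_positions": joint angles; "joint_vel": joint speeds; "joint_torque": joint torques, N m; "tcp_pos": TCP position; "ee_rot": TCP orientation; "wrist_force": force on the tool from outside, world axes, zero at the start; "moment": the same for the moment, N m; "gripper_width": finger opening in m; "grasp_force": force on a finger pad.
Only numpy, scipy, OpenCV 4.12 (cv2) and the standard library are available. Lean on these libraries where they do the work, as an engineer would, in place of code of your own. Each camera call takes 0.05 s, during which the arm holds its last target. There are 200 camera calls.

## Working session

There is one attempt and no reset: what is moved stays moved. The work goes in short steps, Python scripts to look and compute and a tool call to move; the robot and the scene stay as the last step left them, time stands still between calls to the robot, and variables do not carry over. Pictures are saved under pics/ and viewed, at most 10 in all, crops included, and the job is handed in when it is done.

Besides the shell and the picture viewer there is one more tool, called after "Emit:" by a JSON object that holds its "method" and its "body", one argument or row to a line. arm_command: Moves the arm, as the interface text tells. Its arguments: {"type":"object","properties":{"moves":{"type":"array"},"grip_force":{"type":"number"}},"required":["moves"]}

```bash
mkdir -p pics
cat > h.py <<'E'
import numpy as np,cv2
from bench import readout,optics,workorder,arm
def w(cam,px,d,m=None):
    m=m or optics.camera_model(cam)
    c=np.array([(px[0]-m['cx'])/m['fx']*d,(px[1]-m['cy'])/m['fy']*d,d])
    return np.array(m['R']).T@(c-np.array(m['t']))
def cloud(cam,depth):
    m=optics.camera_model(cam);v,u=np.mgrid[:480,:640]
    c=np.stack([(u-m['cx'])/m['fx']*depth,(v-m['cy'])/m['fy']*depth,depth],-1)
    return (c-np.array(m['t']))@np.array(m['R'])
E
python3 - <<'E'
from h import *
for c in("top","side"):
    i,d=optics.get_image(c);cv2.imwrite(f'pics/{c}0.png',i);np.save(c,d);P=cloud(c,d)
    for q in("gauge","stand","zero_plate","cover","mark","gauge_centre","zero_top","tape_roll","feeler","marker","cup"):
        for r in optics.tip_of(c,q)[:4]:
            u,v=[int(round(x)) for x in r['xy']]
            u=min(max(u,0),639);v=min(max(v,0),479)
            print(c,q,round(r['confidence'],2),(u,v),P[v,u].round(3))
print(readout.get_obs()['time'])
E
```

```text
top gauge 0.65 (411, 258) [ 0.463 -0.276  0.083]
top gauge 0.62 (429, 223) [ 0.57  -0.338  0.048]
top gauge 0.51 (407, 292) [ 0.367 -0.266  0.065]
top stand 0.62 (407, 260) [ 0.46  -0.27   0.051]
top zero_plate 0.67 (225, 241) [0.519 0.265 0.01 ]
top cover 0.82 (322, 226) [ 0.553 -0.021  0.095]
top mark 0.66 (150, 270) [ 0.433  0.487 -0.001]
top mark 0.58 (317, 223) [ 0.562 -0.007  0.092]
top gauge_centre 0.69 (436, 216) [ 0.573 -0.335  0.154]
top gauge_centre 0.62 (414, 253) [ 0.471 -0.274  0.144]
top gauge_centre 0.62 (441, 298) [ 0.347 -0.337  0.178]
top gauge_centre 0.49 (414, 291) [ 0.367 -0.273  0.136]
top zero_top 0.94 (223, 240) [0.522 0.271 0.009]
top tape_roll 0.78 (147, 269) [0.436 0.494 0.005]
top feeler 0.82 (457, 269) [ 0.438 -0.428  0.003]
top marker 0.58 (405, 192) [ 0.669 -0.274  0.018]
top cup 0.91 (462, 209) [ 0.611 -0.435  0.056]
side gauge 0.72 (214, 346) [ 0.344 -0.362  0.038]
side gauge 0.65 (306, 361) [ 0.581 -0.36   0.052]
side gauge 0.5 (235, 326) [ 0.375 -0.288  0.028]
side stand 0.69 (274, 333) [ 0.482 -0.295  0.042]
side zero_plate 0.82 (331, 191) [0.516 0.269 0.005]
side zero_plate 0.25 (319, 144) [0.439 0.445 0.038]
side cover 0.8 (322, 269) [ 0.568 -0.117  0.107]
side cover 0.26 (335, 190) [ 0.526  0.286 -0.005]
side cover 0.15 (350, 351) [ 0.688 -0.379  0.173]
side mark 0.61 (246, 381) [ 0.443 -0.422  0.007]
side mark 0.47 (329, 249) [ 0.571 -0.038  0.096]
side gauge_centre 0.85 (232, 309) [ 0.373 -0.285  0.102]
side gauge_centre 0.65 (273, 315) [ 0.48  -0.286  0.111]
side gauge_centre 0.58 (209, 321) [ 0.346 -0.361  0.153]
side gauge_centre 0.56 (304, 342) [ 0.577 -0.362  0.144]
side zero_top 0.82 (334, 192) [ 0.525  0.274 -0.002]
side tape_roll 0.72 (321, 144) [0.445 0.447 0.037]
side tape_roll 0.54 (248, 381) [ 0.449 -0.423  0.012]
side feeler 0.86 (246, 382) [ 0.444 -0.426  0.01 ]
side marker 0.43 (354, 350) [ 0.697 -0.389  0.2  ]
side cup 0.7 (308, 406) [ 0.613 -0.48   0.069]
1.2
```

View pics/top0.png

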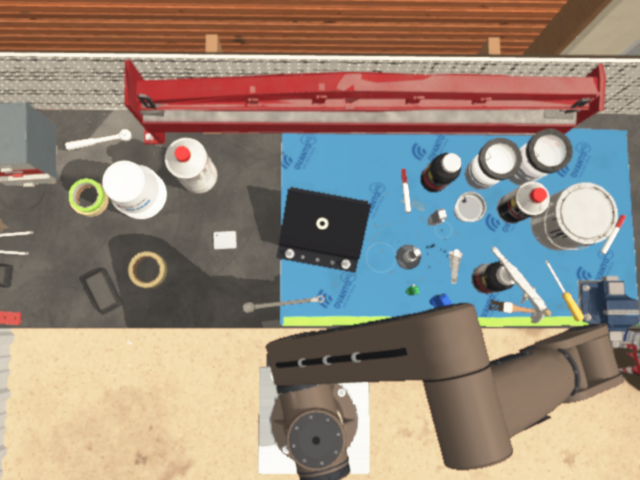

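View pics/side0.png

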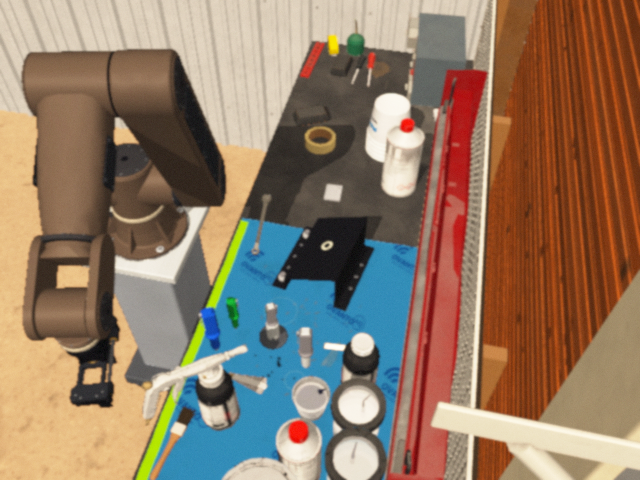

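Candidates: grey gauge in the stand (top 411,256 / side 273,320), a free-standing grey one (top 438,216 / side 305,345), blue (top 441,300), green (top 413,290). By the description it should be the grey one in the dark-footed stand. I'll check this in a close crop.

Run:
```python
from h import *
a=cv2.imread('pics/top0.png')[195:315,375:485];b=cv2.imread('pics/side0.png')[285:395,195:330]
r=lambda x:cv2.resize(x,(400,400*x.shape[0]//x.shape[1]),interpolation=cv2.INTER_CUBIC)
a,b=r(a),r(b);o=np.zeros((max(len(a),len(b)),800,3),np.uint8);o[:len(a),:400]=a;o[:len(b),400:]=b;cv2.imwrite('pics/crop1.png',o)
for c in("top","side"):
    P=cloud(c,np.load(c+'.npy')).reshape(-1,3)
    for n,(x,y) in dict(stand=(.473,-.28),free=(.577,-.345)).items():
        s=P[(abs(P[:,0]-x)<.035)&(abs(P[:,1]-y)<.035)&(P[:,2]>.085)]
        t=s[s[:,2]>s[:,2].max()-.012]
        print(c,n,len(s),s.min(0).round(3),s.max(0).round(3),'top',t.mean(0).round(3),np.ptp(t,0).round(3))
        s=s[s[:,2]>.1]
        if len(s)>5:
            print(cv2.minAreaRect(s[:,:2].astype(np.float32)*1000))
    # zero plate & mark
    i=cv2.imread(f'pics/{c}0.png').reshape(-1,3)
    s=(abs(P[:,0]-.52)<.06)&(abs(P[:,1]-.27)<.06)&(i.min(1)>150)
    print('plate',s.sum(),P[s].mean(0).round(4),cv2.minAreaRect(P[s][:,:2].astype(np.float32)*1000))
    s=(abs(P[:,0]-.56)<.03)&(abs(P[:,1]+.01)<.03)&(i.min(1)>110)
    print('ring',s.sum(),P[s].mean(0).round(4),cv2.minAreaRect(P[s][:,:2].astype(np.float32)*1000))
    s=(abs(P[:,0]-.55)<.15)&(abs(P[:,1]+.015)<.15)&(i.max(1)<60)&(P[:,2]>.05)&(P[:,2]<.13)
    q=P[s];A=np.c_[q[:,:2],np.ones(len(q))]
    for _ in range(3):
        k=np.linalg.lstsq(A,q[:,2],rcond=None)[0];e=abs(A@k-q[:,2]);A,q=A[e<.006],q[e<.006]
    print('plane',k,len(q),np.degrees(np.arctan(np.hypot(*k[:2]))),np.degrees(np.arctan2(k[1],k[0])),cv2.minAreaRect(q[:,:2].astype(np.float32)*1000))
```

```text
top stand 97 [ 0.459 -0.29   0.085] [ 0.488 -0.267  0.157] top [ 0.474 -0.278  0.149] [0.022 0.019 0.012]
((474.18109130859375, -278.3715515136719), (28.369295120239258, 18.595726013183594), 26.954145431518555)
top free 196 [ 0.556 -0.357  0.085] [ 0.592 -0.329  0.181] top [ 0.575 -0.345  0.173] [0.03  0.022 0.012]
((573.8145751953125, -345.3080139160156), (35.34577178955078, 24.10924530029297), 8.123289108276367)
plate 391 [0.524  0.267  0.0064] ((524.84912109375, 268.1462707519531), (53.64107894897461, 68.83547973632812), 1.1490169763565063)
ring 106 [ 0.5621 -0.021   0.0916] ((562.0408935546875, -20.74898910522461), (33.418453216552734, 31.023759841918945), 54.11757278442383)
plane [ 0.4581308  -0.08431621 -0.16798476] 3637 24.977286969622863 -10.428245636418161 ((560.5650634765625, -24.366241455078125), (236.88624572753906, 152.12841796875), 79.51175689697266)
side stand 203 [ 0.46  -0.297  0.085] [ 0.487 -0.269  0.15 ] top [ 0.474 -0.283  0.143] [0.027 0.025 0.012]
((474.88677978515625, -282.8083190917969), (28.712257385253906, 21.673206329345703), 31.11496925354004)
side free 361 [ 0.556 -0.369  0.085] [ 0.594 -0.334  0.175] top [ 0.577 -0.35   0.169] [0.031 0.027 0.012]
((573.9496459960938, -349.31256103515625), (36.448387145996094, 28.401405334472656), 4.469265460968018)
plate 238 [0.5227 0.265  0.0051] ((522.3764038085938, 266.1241455078125), (49.47804641723633, 83.31558990478516), 2.960533618927002)
ring 66 [ 0.5611 -0.0212  0.0907] ((559.2860107421875, -20.189838409423828), (28.556224822998047, 37.891937255859375), 29.77019500732422)
plane [ 0.4026355  -0.07377926 -0.13926587] 1691 22.261217610539088 -10.383729276846179 ((560.2260131835938, -26.510299682617188), (248.51988220214844, 149.79486083984375), 79.47369384765625)
```

View pics/crop1.png

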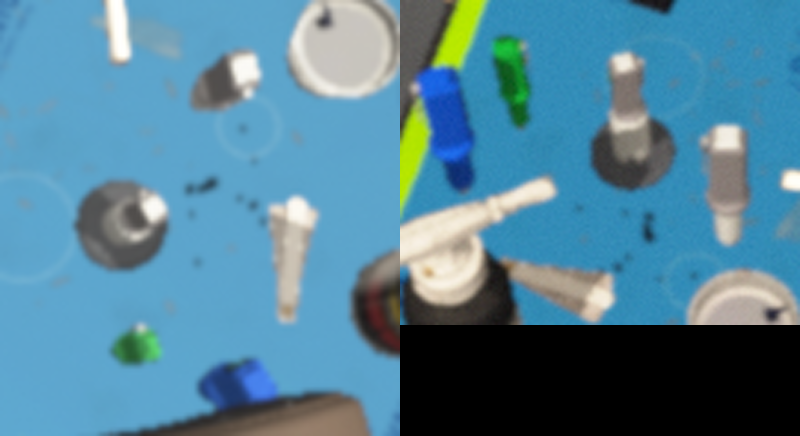

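The crop shows the smaller grey gauge upright in the dark-footed stand (crop left 145,205; right 625,90). The larger grey one stands free on the bench (left 235,75; right 730,170). My choice is the one in the stand, at (0.474, -0.280), with its top at z≈0.146 as expected. Next I'll check the start pose and the heights along the path.

Run:
```python
from h import *
from scipy.spatial.transform import Rotation as R
o=readout.get_obs();M=R.from_rotvec(o['ee_rot']).as_matrix()
print(o['time'],o['tcp_pos'],M.round(2).tolist(),'tool y yaw',np.degrees(np.arctan2(M[1,1],M[0,1])),o['gripper_width'])
for c in("top","side"):
    P=cloud(c,np.load(c+'.npy')).reshape(-1,3);P=P[np.load(c+'.npy').ravel()>0]
    print(c)
    for y in np.arange(-.65,.36,.1):
        print(round(y,2),[ (lambda s:round(float(s[:,2].max()),2) if len(s) else None)(P[(abs(P[:,0]-x)<.05)&(abs(P[:,1]-y)<.05)]) for x in np.arange(.2,.8,.1)])
```

```text
1.2 [ 0.21303602 -0.58758365  0.21467675] [[0.94, 0.34, 0.0], [0.34, -0.94, -0.0], [-0.0, 0.0, -1.0]] tool y yaw -70.0717164422595 0.09511990998494516
top
-0.65 [0.54, 0.53, 0.03, 0.2, 0.23, 0.24, 0.39]
-0.55 [0.6, 0.58, 0.27, 0.14, 0.23, 0.24, 0.38]
-0.45 [0.67, 0.58, 0.26, 0.26, 0.09, 0.21, 0.39]
-0.35 [0.74, 0.19, 0.18, 0.02, 0.18, 0.22, 0.39]
-0.25 [0.78, 0.78, 0.14, 0.16, 0.03, 0.03, 0.39]
-0.15 [0.77, 0.78, 0.02, 0.1, 0.14, 0.02, 0.4]
-0.05 [0.66, 0.64, 0.03, 0.1, 0.14, 0.02, 0.39]
0.05 [0.47, 0.45, 0.01, 0.09, 0.14, 0.13, 0.39]
0.15 [0.29, 0.02, 0.02, 0.06, 0.02, 0.02, 0.38]
0.25 [-0.75, 0.02, 0.01, 0.02, 0.02, 0.21, 0.36]
0.35 [-0.75, 0.01, 0.01, 0.02, 0.01, 0.27, 0.34]
side
-0.65 [0.54, 0.53, 0.01, 0.19, 0.23, 0.24, 0.38]
-0.55 [0.6, 0.57, 0.26, 0.13, 0.23, 0.24, 0.38]
-0.45 [0.67, 0.58, 0.26, 0.26, 0.09, 0.2, 0.38]
-0.35 [0.75, 0.18, 0.18, 0.08, 0.18, 0.21, 0.39]
-0.25 [0.78, 0.78, 0.14, 0.15, 0.02, 0.02, 0.39]
-0.15 [0.77, 0.77, 0.03, 0.1, 0.13, 0.01, 0.39]
-0.05 [0.34, 0.62, 0.03, 0.09, 0.13, 0.01, 0.39]
0.05 [0.38, 0.44, 0.01, 0.09, 0.13, 0.13, 0.38]
0.15 [0.26, 0.02, 0.01, 0.06, 0.01, 0.01, 0.37]
0.25 [None, 0.01, 0.01, 0.02, 0.01, 0.21, 0.35]
0.35 [None, 0.01, 0.01, 0.01, 0.01, 0.26, 0.34]
```

Emit:
{"method": "arm_command", "body": {
  "moves": [
    [[0.1,0.2,0.5,0,0,0,0],[0.3,0.5,0.9,0,0,0.1,0],[0.5,0.7,1,0,0,0.23,0],[0.7,0.9,1,0,0,0.23,0],[0.9,1,1,0,0,0.23,0],[0.9,1,1,0,0,0.23,0]]
  ]
}}

```text
time: 1.7
tcp_pos: [0.3058, -0.4855, 0.3159]
ee_rot: [3.053, 0.733, 0.002]
wrist_force: [-0.1, 0.7, 0.1]
gripper_width: 0.0954
grasp_force: 0.0
```

Emit:
{"method": "arm_command", "body": {
  "moves": [
    [[0.25,0.3,0,0,0,0,0],[0.5,0.6,0,0,0,0,0],[0.8,0.9,0,0,0,0,0],[0.9,1,0,0,0,0,0],[0.9,1,0,0,0,0,0]]
  ]
}}

```text
time: 2.12
tcp_pos: [0.3947, -0.3857, 0.3146]
ee_rot: [-3.055, -0.734, -0.0]
wrist_force: [-0.5, -0.1, 0.1]
gripper_width: 0.0953
grasp_force: 0.0
```

Emit:
{"method": "arm_command", "body": {
  "moves": [
    [[0.25,0.3,0,0,0,0,0],[0.5,0.6,0,0,0,0,0],[0.7,0.9,-0.2,0,0,0,0],[0.8,1,-0.5,0,0,0,0],[0.8,1,-0.7,0,0,0,0],[0.8,1,-0.7,0,0,0,0],[0.8,1,-0.7,0,0,0,0]]
  ]
}}

```text
time: 2.7
tcp_pos: [0.4725, -0.2884, 0.2443]
ee_rot: [-3.055, -0.728, 0.002]
wrist_force: [1.3, -0.6, -0.3]
gripper_width: 0.0949
grasp_force: 0.0
```

```bash
cat >> h.py <<'E'
def fish(px,m):
    x,y=(px[0]-m['cx'])/m['fx'],(px[1]-m['cy'])/m['fy'];r=np.hypot(x,y)+1e-12
    d=np.array([x/r*np.sin(r),y/r*np.sin(r),np.cos(r)]);Rm=np.array(m['R'])
    return -Rm.T@np.array(m['t']),Rm.T@d
def hit(px,m,z):
    c,d=fish(px,m);return c+d*(z-c[2])/d[2]
E
python3 - <<'E'
from h import *
o=readout.get_obs();m=optics.camera_model('wrist');i,d=optics.get_image('wrist');cv2.imwrite('pics/w1.png',i)
print(o['time'],o['tcp_pos'],o['ee_rot'],m['fx'],m['cx'],m['cy'],(-np.array(m['R']).T@m['t']))
for r in optics.trace('wrist','gauge')[:3]:
    b=r['bbox'];print(b,r['confidence'],hit(((b[0]+b[2])/2,(b[1]+b[3])/2),m,.146))
for q in('gauge_centre','stand'):
  for r in optics.tip_of('wrist',q)[:3]: print(q,r['xy'],r['confidence'],hit(r['xy'],m,.11 if q!='stand' else 0))
E
```

```text
2.7 [ 0.47253772 -0.28843205  0.24434345] [-3.05497222e+00 -7.27719448e-01  1.97155678e-03] 371.64829954431775 317.8317310163912 237.5112356335175 [ 0.54758876 -0.25232268  0.41387864]
[244.2, 266.4, 277.8, 337.5] 0.89 [ 0.40408385 -0.27290265  0.146     ]
[296.1, 198.0, 328.4, 245.8] 0.76 [ 0.4827853  -0.28020958  0.146     ]
[401.7, 127.7, 479.0, 183.5] 0.62 [ 0.571697  -0.3419413  0.146    ]
gauge_centre [260.3, 308.7] 0.89 [ 0.37795549 -0.27788452  0.11      ]
gauge_centre [313.1, 381.7] 0.57 [ 0.32277834 -0.36019622  0.11      ]
gauge_centre [444.3, 153.7] 0.55 [ 0.57811644 -0.35629966  0.11      ]
stand [314.3, 193.9] 0.77 [ 0.47779715 -0.28281739  0.        ]
stand [312.5, 203.9] 0.44 [ 0.46653455 -0.28618535  0.        ]
```

View pics/w1.png

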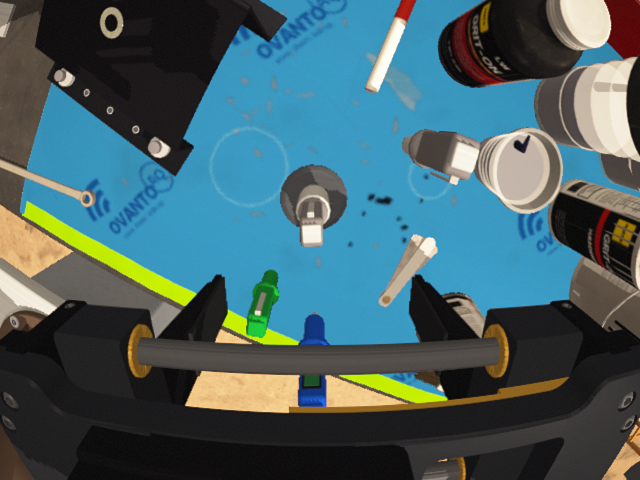

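The wrist view shows the target's top face at about (312,233), square to the fingers. The larger grey gauge is well to the right at (440,155).

Run:
```python
from h import *
m=optics.camera_model('wrist');print(hit((312,233),m,.146),hit((313.5,197.5),m,.005))
i=cv2.imread('pics/w1.png')[180:260,265:365];cv2.imwrite('pics/w1c.png',cv2.resize(i,(750,600),interpolation=cv2.INTER_CUBIC))
```

```text
[ 0.47531422 -0.28461035  0.146     ] [ 0.47551238 -0.2844582   0.005     ]
```

View pics/w1c.png

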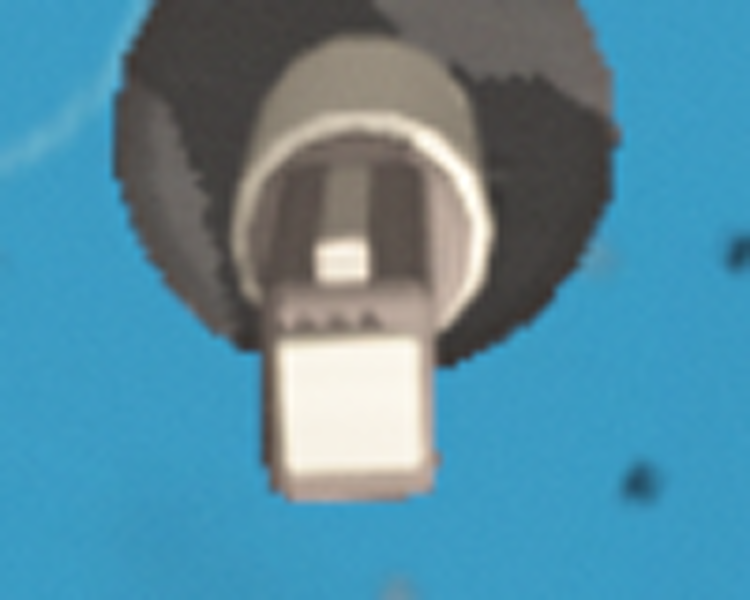

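Emit:
{"method": "arm_command", "body": {
  "moves": [
    [[0.03,0.04,-0.25,0,0,0,0.2],[0.03,0.04,-0.5,0,0,0,0.3],[0.03,0.04,-0.75,0,0,0,0.3],[0.03,0.04,-1,0,0,0,0.3],[0.03,0.04,-1,0,0,0,0.3]]
  ]
}}

```text
time: 3.32
tcp_pos: [0.4746, -0.2832, 0.1418]
ee_rot: [-3.053, -0.727, 0.005]
wrist_force: [0.0, 0.2, -1.2]
gripper_width: 0.0686
grasp_force: 0.0
```

Emit:
{"method": "arm_command", "body": {
  "moves": [
    [[0,0,-0.2,0,0,0,0.3],[0,0,-0.35,0,0,0,0.3],[0,0,-0.46,0,0,0,0.3],[0,0,-0.46,0,0,0,0.3],[0,0,-0.46,0,0,0,0.3]]
  ]
}}

```text
time: 3.73
tcp_pos: [0.4763, -0.284, 0.0996]
ee_rot: [3.055, 0.728, 0.001]
wrist_force: [-0.1, -0.1, 0.9]
gripper_width: 0.0665
grasp_force: 0.0
```

Run:
```python
from h import *
o=readout.get_obs();m=optics.camera_model('wrist');i,d=optics.get_image('wrist');cv2.imwrite('pics/w2.png',cv2.resize(i[130:370,160:480],(800,600)))
print(o['time'],o['tcp_pos'],o['ee_rot'],o['wrist_force'],o['gripper_width'])
```

```text
3.7333 [ 0.47634605 -0.2840324   0.09957512] [3.05543791e+00 7.28169129e-01 7.13865742e-04] [-0.12797106 -0.1412744   0.88003826] 0.06652381977728868
```

View pics/w2.png

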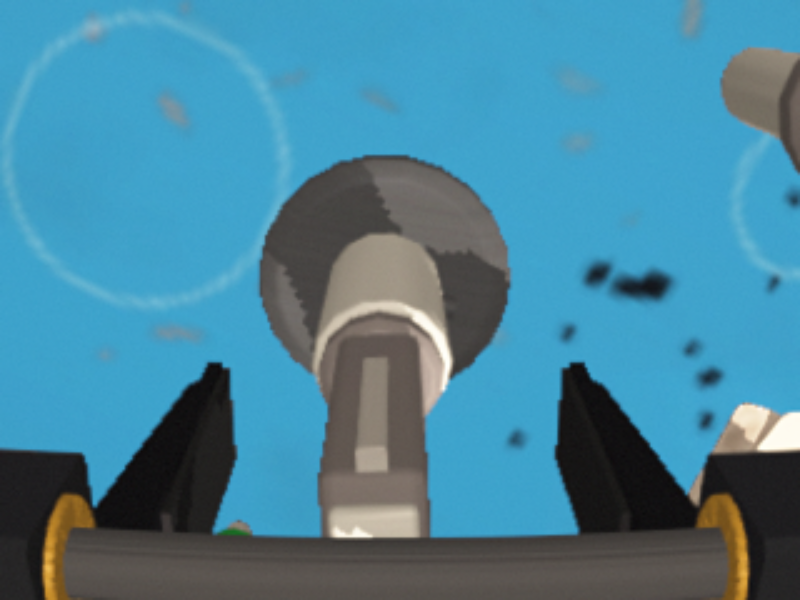

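The jaws straddle the handle. It sits about 3 mm off-centre (crop column 378 against the finger mid-line 397), so I'll shift towards +y and close.

Emit:
{"method": "arm_command", "body": {
  "moves": [
    [[-0.01,0.02,0,0,0,0,0.3],[-0.01,0.02,0,0,0,0,0.5],[-0.01,0.02,0,0,0,0,0.7],[-0.01,0.02,0,0,0,0,1],[-0.01,0.02,0,0,0,0,1],[-0.01,0.02,0,0,0,0,1],[-0.01,0.02,0,0,0,0,1],[-0.01,0.02,0,0,0,0,1],[-0.01,0.02,0,0,0,0,1],[-0.01,0.02,0,0,0,0,1]]
  ],
  "grip_force": 25
}}

```text
time: 4.62
tcp_pos: [0.475, -0.2815, 0.0986]
ee_rot: [-3.056, -0.729, 0.0]
wrist_force: [0.1, 0.5, 0.1]
gripper_width: 0.0178
grasp_force: 25.0
```

Emit:
{"method": "arm_command", "body": {
  "moves": [
    [[0,0,0.1,0,0,0,1],[0,0,0.3,0,0,0,1],[0,0,0.55,0,0,0,1],[0,0,0.8,0,0,0,1],[0,0,1,0,0,0,1],[0,0.1,1,0,0,0,1]]
  ]
}}

```text
time: 5.12
tcp_pos: [0.4763, -0.2733, 0.203]
ee_rot: [3.051, 0.726, 0.007]
wrist_force: [1.0, -0.3, -1.8]
gripper_width: 0.0181
grasp_force: 25.0
```

Emit:
{"method": "arm_command", "body": {
  "moves": [
    [[0,0.2,0.15,0,0,0,1],[0,0.4,0.4,0,0,0,1],[0,0.6,0.6,0,0,0,1],[0,0.8,0.6,0,0,0,1],[0,1,0.6,0,0,0,1]]
  ]
}}

```text
time: 5.53
tcp_pos: [0.4749, -0.1703, 0.2594]
ee_rot: [3.055, 0.728, 0.002]
wrist_force: [0.2, -0.4, -1.2]
gripper_width: 0.0179
grasp_force: 25.0
```

Emit:
{"method": "arm_command", "body": {
  "moves": [
    [[0,0.25,0,0,0,0,1],[0,0.5,0,0,0,0,1],[0,0.75,0,0,0,0,1],[0,1,0,0,0,0,1]]
  ]
}}

```text
time: 5.87
tcp_pos: [0.4743, -0.07, 0.2583]
ee_rot: [-3.056, -0.729, 0.001]
wrist_force: [0.2, 1.2, -1.9]
gripper_width: 0.0179
grasp_force: 25.0
```

Emit:
{"method": "arm_command", "body": {
  "moves": [
    [[0,0.25,0,0,0,0,1],[0,0.5,0,0,0,0,1],[0,0.75,0,0,0,0,1],[0,1,0,0,0,0,1]]
  ]
}}

```text
time: 6.2
tcp_pos: [0.4743, 0.03, 0.2583]
ee_rot: [-3.056, -0.729, 0.001]
wrist_force: [0.9, -0.1, -0.4]
gripper_width: 0.0179
grasp_force: 25.0
```

Emit:
{"method": "arm_command", "body": {
  "moves": [
    [[0,0.25,0,0,0,0,1],[0,0.5,0,0,0,0,1],[0.1,0.75,0,0,0,0,1],[0.2,1,0,0,0,0,1]]
  ]
}}

```text
time: 6.53
tcp_pos: [0.4943, 0.13, 0.2585]
ee_rot: [3.056, 0.729, -0.001]
wrist_force: [0.2, -0.0, -1.0]
gripper_width: 0.0178
grasp_force: 25.0
```

Emit:
{"method": "arm_command", "body": {
  "moves": [
    [[0.1,0.25,0,0,0,0,1],[0.2,0.5,0,0,0,0,1],[0.28,0.75,0,0,0,0,1],[0.28,0.9,0,0,0,0,1],[0.28,0.9,0,0,0,0,1],[0.28,0.9,0,0,0,0,1],[0.28,0.9,0,0,0,0,1]]
  ]
}}

```text
time: 7.12
tcp_pos: [0.5225, 0.218, 0.2583]
ee_rot: [3.056, 0.729, -0.002]
wrist_force: [0.5, -0.3, -1.1]
gripper_width: 0.018
grasp_force: 25.0
```

Run:
```python
from h import *
from scipy.spatial.transform import Rotation as R
o=readout.get_obs();m=optics.camera_model('wrist');i,d=optics.get_image('wrist');cv2.imwrite('pics/w3.png',i)
print(o['time'],o['tcp_pos'],o['ee_rot'],o['wrist_force'],o['gripper_width'])
print(R.from_rotvec(o['ee_rot']).as_matrix()[:,2])
for q in('zero_top','zero_plate'):
  for r in optics.tip_of('wrist',q)[:2]: print(q,r['xy'],r['confidence'],hit(r['xy'],m,.006))
for r in optics.trace('wrist','zero_plate')[:2]:
  c=cv2.minAreaRect(np.argwhere(r['region'])[:,::-1].astype(np.float32));print(c,hit(c[0],m,.006))
for q in('gauge_tip','gauge'):
  for r in optics.tip_of('wrist',q)[:2]: print(q,r['xy'],r['confidence'],hit(r['xy'],m,o['tcp_pos'][2]-.0876+(q=='gauge')*.014))
for c in('top','side'):
  i,d=optics.get_image(c);P=cloud(c,d).reshape(-1,3);t=o['tcp_pos']
  for h in(.03,.045,.06):
    s=P[(np.abs(P[:,:2]-t[:2]).max(1)<.04)&(abs(P[:,2]-t[2]+h)<.008)]
    print(c,h,len(s),s.mean(0).round(4) if len(s) else '')
```

```text
7.1167 [0.52248193 0.21799318 0.25831764] [ 3.05552382e+00  7.28977014e-01 -1.50978180e-03] [ 0.54937808 -0.28959017 -1.06841796] 0.017960677156015882
[-8.62291278e-04 -5.27878487e-04 -9.99999489e-01]
zero_top [278.3, 179.6] 0.84 [0.52306894 0.26715242 0.006     ]
zero_plate [279.4, 179.0] 0.69 [0.52425812 0.26631549 0.006     ]
((280.1307373046875, 180.19183349609375), (56.741310119628906, 44.82954025268555), 22.98871612548828) [0.52338187 0.26495818 0.006     ]
gauge_tip [618.3, 322.2] 0.47 [ 0.58675576 -0.10878853  0.17071764]
gauge [317.7, 253.8] 0.77 [0.52000924 0.21509595 0.18471764]
gauge [623.0, 327.5] 0.72 [ 0.58566498 -0.1026013   0.18471764]
top 0.03 0 
top 0.045 0 
top 0.06 0 
side 0.03 27 [0.5214 0.2076 0.2301]
side 0.045 23 [0.5216 0.21   0.2135]
side 0.06 27 [0.5228 0.2105 0.1988]
```

View pics/w3.png

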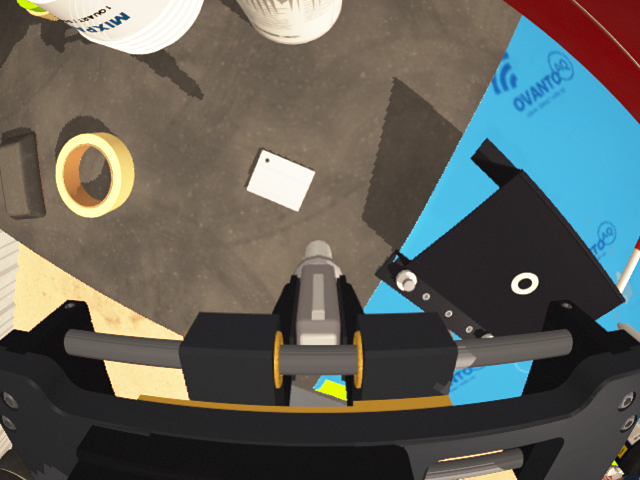

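The plate lies clear at (280,180) → (0.523, 0.266). The gauge hangs upright in the fingers at (318,250). The cover ring shows at (525,284).

Emit:
{"method": "arm_command", "body": {
  "moves": [
    [[0.02,0.25,0,0,0,0,1],[0.02,0.49,-0.2,0,0,0,1],[0.02,0.49,-0.5,0,0,0,1],[0.02,0.49,-0.75,0,0,0,1],[0.02,0.49,-1,0,0,0,1],[0.02,0.49,-1,0,0,0,1],[0.02,0.49,-1,0,0,0,1]]
  ]
}}

```text
time: 8.1
tcp_pos: [0.5249, 0.2672, 0.1583]
ee_rot: [3.056, 0.729, -0.003]
wrist_force: [-1.2, -0.2, -1.2]
gripper_width: 0.0178
grasp_force: 25.0
```

Emit:
{"method": "arm_command", "body": {
  "moves": [
    [[0,0,-0.15,0,0,0,1],[0,0,-0.35,0,0,0,1],[0,0,-0.5,0,0,0,1],[0,0,-0.56,0,0,0,1],[0,0,-0.56,0,0,0,1],[0,0,-0.56,0,0,0,1],[0,0,-0.56,0,0,0,1]]
  ]
}}

```text
time: 8.68
tcp_pos: [0.5258, 0.2677, 0.1042]
ee_rot: [-3.056, -0.729, -0.004]
wrist_force: [0.5, -0.1, -1.9]
gripper_width: 0.0179
grasp_force: 25.0
```

Run:
```python
from h import *
o=readout.get_obs();i,d=optics.get_image('side');t=o['tcp_pos']
m=optics.camera_model('side');x=np.array(m['R'])@np.array([t[0],t[1],.01])+m['t'];u,v=int(m['fx']*x[0]/x[2]+m['cx']),int(m['fy']*x[1]/x[2]+m['cy'])
m=optics.camera_model('wrist');j,_=optics.get_image('wrist')
c=np.array(m['R'])@np.array([t[0],t[1],.01])+m['t'];r=np.hypot(c[0],c[1]);th=np.arctan2(r,c[2]);a,b=int(m['cx']+m['fx']*th*c[0]/r),int(m['cy']+m['fy']*th*c[1]/r)
print(o['time'],t,o['wrist_force'],(u,v),(a,b))
A=cv2.resize(i[v-45:v+30,u-38:u+37],(400,400),interpolation=2);B=cv2.resize(j[b-60:b+60,a-60:a+60],(400,400),interpolation=2)
cv2.imwrite('pics/z.png',np.hstack([A,B]))
```

```text
8.6833 [0.52577946 0.26765007 0.10421296] [ 0.53390348 -0.11406679 -1.87701037] (333, 190) (315, 240)
```

View pics/z.png

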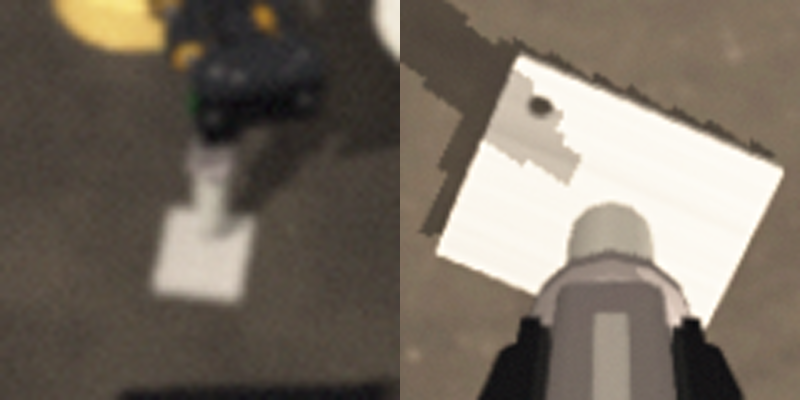

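The gauge nose is above the plate middle: the plate centre is at crop (610,212) and the projected tip at (600,200), about 2 mm apart. Next I'll press gently.

Emit:
{"method": "arm_command", "body": {
  "moves": [
    [[-0.02,0,-0.04,0,0,0,1],[-0.02,0,-0.08,0,0,0,1],[-0.02,0,-0.11,0,0,0,1],[-0.02,0,-0.13,0,0,0,1],[-0.02,0,-0.13,0,0,0,1],[-0.02,0,-0.13,0,0,0,1]]
  ]
}}

```text
time: 9.28
tcp_pos: [0.523, 0.2674, 0.0895]
ee_rot: [3.056, 0.729, -0.001]
wrist_force: [-0.4, -0.3, 0.5]
gripper_width: 0.018
grasp_force: 25.0
```

Run:
```python
from h import *
for k in range(6):
    o=readout.get_obs();print(o['time'],o['tcp_pos'],o['wrist_force']);optics.get_image('top')
```

```text
9.2833 [0.52296423 0.2674078  0.08954931] [-0.38680389 -0.34908173  0.54282382]
9.3333 [0.52296538 0.2674257  0.08965147] [-0.85525667  0.65995432 -0.29018616]
9.3833 [0.52299233 0.26741928 0.0897048 ] [-0.1799583   0.65131382 -0.30334344]
9.4333 [0.52298806 0.2674181  0.08976259] [-0.71237359  0.10807582  1.08447222]
9.4833 [0.52297446 0.26742648 0.08975135] [-1.0515335   0.74837136  0.66257964]
9.5333 [0.52300629 0.26741247 0.08976213] [-1.89918601  0.13921397  0.86222302]
```

Emit:
{"method": "arm_command", "body": {
  "moves": [
    [[0,0,-0.01,0,0,0,1],[0,0,-0.01,0,0,0,1],[0,0,-0.01,0,0,0,1],[0,0,-0.01,0,0,0,1],[0,0,-0.01,0,0,0,1],[0,0,-0.01,0,0,0,1],[0,0,-0.01,0,0,0,1],[0,0,-0.01,0,0,0,1],[0,0,-0.01,0,0,0,1],[0,0,-0.01,0,0,0,1]]
  ]
}}

```text
time: 10.42
tcp_pos: [0.5231, 0.2674, 0.0887]
ee_rot: [3.056, 0.729, 0.0]
wrist_force: [-1.0, -0.2, 0.5]
gripper_width: 0.0178
grasp_force: 25.0
```

Run:
```python
from h import *
F=[]
for k in range(12):
    o=readout.get_obs();F.append(np.r_[o['wrist_force'],o['tcp_pos']]);optics.get_image('top')
print(o['time'],np.mean(F,0).round(4),np.std(F,0).round(4))
from scipy.spatial.transform import Rotation as R
print(R.from_rotvec(o['ee_rot']).as_matrix().round(4))
```

```text
10.9667 [-0.7307  0.3463  1.077   0.5231  0.2674  0.0887] [0.525  0.4572 0.4232 0.     0.     0.    ]
[[ 8.924e-01  4.513e-01  1.000e-04]
 [ 4.513e-01 -8.924e-01 -1.000e-04]
 [ 0.000e+00  1.000e-04 -1.000e+00]]
```

Mean press is about 2.3 N (half-way), held for over 1 s on the plate middle. Now I'll lift and move to the cover, tilting to match its normal: 25° slope with the cover yawed −10.4°.

Emit:
{"method": "arm_command", "body": {
  "moves": [
    [[0,0,0.05,0,0,0,1],[0,0,0.2,0,0,0,1],[0,0,0.45,0,0,0,1],[0,0,0.7,0,0,0,1],[0,-0.1,1,0,0,0,1]]
  ]
}}

```text
time: 11.43
tcp_pos: [0.5225, 0.258, 0.1891]
ee_rot: [3.055, 0.73, -0.002]
wrist_force: [0.3, -0.0, -1.1]
gripper_width: 0.0182
grasp_force: 25.0
```

Emit:
{"method": "arm_command", "body": {
  "moves": [
    [[0,-0.2,0.2,0,0,0,1],[0,-0.4,0.4,-0.03,-0.16,0,1],[0,-0.6,0.5,-0.06,-0.33,0,1],[0,-0.8,0.5,-0.09,-0.5,0,1],[0,-1,0.5,-0.12,-0.66,0,1],[0,-1,0.5,-0.15,-0.82,0,1]]
  ]
}}

```text
time: 11.93
tcp_pos: [0.5226, 0.1553, 0.2396]
ee_rot: [2.826, 0.672, 0.596]
wrist_force: [1.0, -1.0, -0.5]
gripper_width: 0.018
grasp_force: 25.0
```

Emit:
{"method": "arm_command", "body": {
  "moves": [
    [[0,-0.2,0,0,0,0,1],[0,-0.4,0,0,0,0,1],[0,-0.65,0,0,0,0,1],[0,-0.85,0,0,0,0,1],[-0.05,-1,0,0,0,0,1]]
  ]
}}

```text
time: 12.35
tcp_pos: [0.5183, 0.056, 0.239]
ee_rot: [2.828, 0.673, 0.59]
wrist_force: [-0.0, -0.3, -1.2]
gripper_width: 0.0182
grasp_force: 25.0
```

Emit:
{"method": "arm_command", "body": {
  "moves": [
    [[-0.04,-0.2,0,0,0,0,1],[-0.05,-0.4,0,0,0,0,1],[-0.05,-0.6,0,0,0,0,1],[-0.05,-0.7,0,0,0,0,1],[-0.05,-0.7,0,0,0,0,1],[-0.05,-0.7,0,0,0,0,1],[-0.05,-0.7,0,0,0,0,1]]
  ]
}}

```text
time: 12.93
tcp_pos: [0.5129, -0.0122, 0.2387]
ee_rot: [2.828, 0.674, 0.59]
wrist_force: [0.7, 0.3, -1.0]
gripper_width: 0.0181
grasp_force: 25.0
```

```bash
cat > ring.py <<'E'
from h import *
from scipy.spatial.transform import Rotation as R
o=readout.get_obs();m=optics.camera_model('wrist');i,d=optics.get_image('wrist');cv2.imwrite('pics/w5.png',i)
Rm=R.from_rotvec(o['ee_rot']).as_matrix();t=np.array(o['tcp_pos']);n=np.array([-.4157,.0763,.9063])
print(o['time'],t,'tool -z',-Rm[:,2].round(4),'tilt err deg',np.degrees(np.arccos(-Rm[:,2]@n)))
def pl(px,p0):
    c,e=fish(px,m);return c+e*((p0-c)@n)/(e@n)
p0=np.array([.5606,-.0244,.0900])
rs=optics.trace('wrist','mark')
for r in rs[:2]:
    c=cv2.minAreaRect(np.argwhere(r['region'])[:,::-1].astype(np.float32));print('trace',r['confidence'],c,pl(c[0],p0))
for r in optics.tip_of('wrist','mark')[:2]: print(r['xy'],r['confidence'],pl(r['xy'],p0))
# tip along tool axis: expected pixel
X=t+Rm[:,2]*.0875;c=np.array(m['R'])@X+m['t'];q=np.hypot(c[0],c[1]);th=np.arctan2(q,c[2]);print('tip px exp',m['cx']+m['fx']*th*c[0]/q,m['cy']+m['fy']*th*c[1]/q,X)
for r in optics.tip_of('wrist','gauge_tip')[:2]: print('gauge_tip',r['xy'],r['confidence'])
# plane fit from wrist depth, z along axis, fisheye
v,u=np.mgrid[:480:4,:640:4];x=(u-m['cx'])/m['fx'];y=(v-m['cy'])/m['fy'];r=np.hypot(x,y)+1e-9;dd=d[::4,::4]
C=np.stack([x/r*np.tan(r)*dd,y/r*np.tan(r)*dd,dd],-1);W=((C-m['t'])@np.array(m['R']))[(dd>0)&(r<1.2)]
im=i[::4,::4].max(2)[(dd>0)&(r<1.2)]
s=W[(im<70)&(abs((W-p0)@n)<.012)&(np.linalg.norm(W-p0,axis=1)<.13)]
for _ in range(4):
    A=np.c_[s[:,:2],np.ones(len(s))];k=np.linalg.lstsq(A,s[:,2],rcond=None)[0];s=s[abs(A@k-s[:,2])<.004]
print(len(s),k,np.degrees(np.arctan(np.hypot(*k[:2]))),np.degrees(np.arctan2(k[1],k[0])),'z at .5616,-.021:',k@[.5616,-.021,1])
E
python3 ring.py
```

```text
12.9333 [ 0.51294868 -0.01222366  0.23873738] tool -z [-0.4158  0.0761  0.9063] tilt err deg nan
trace 0.79 ((304.455078125, 233.47189331054688), (28.39532470703125, 34.984554290771484), 58.570438385009766) [ 0.56269048 -0.02066136  0.09064411]
[303.6, 236.2] 0.77 [ 0.56024254 -0.02115685  0.08956301]
tip px exp 315.8913305115834 242.78086474442617 [ 0.54933198 -0.01888577  0.1594397 ]
gauge_tip [495.6, 321.9] 0.58
2060 [ 0.45881919 -0.08567918 -0.16984663] 25.020834774108327 -10.577497328503606 z at .5616,-.021: 0.08962548627955769ring.py:5: RuntimeWarning: invalid value encountered in arccos
  print(o['time'],t,'tool -z',-Rm[:,2].round(4),'tilt err deg',np.degrees(np.arccos(-Rm[:,2]@n)))
```

View pics/w5.png

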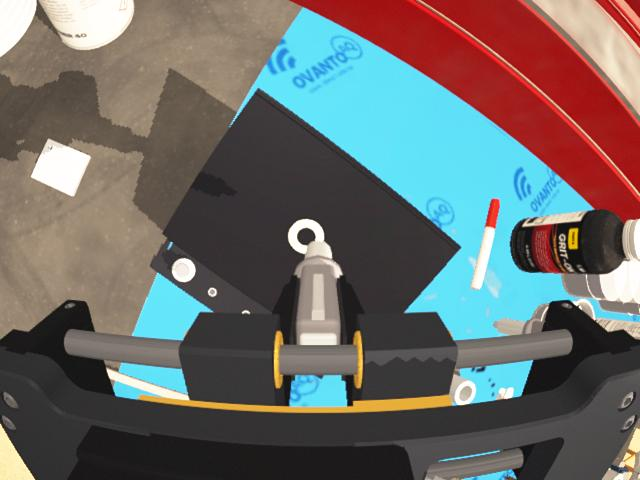

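The ring is at about (305,236), just ahead of the gauge nose at (319,244), and the tilt matches the normal. Both plane fits agree (25.0°, −10.5°). Next I'll go to about 6 mm above the ring and check closely.

Emit:
{"method": "arm_command", "body": {
  "moves": [
    [[0.1,-0.01,-0.1,0,0,0,1],[0.1,-0.01,-0.25,0,0,0,1],[0.1,-0.01,-0.4,0,0,0,1],[0.1,-0.01,-0.54,0,0,0,1],[0.1,-0.01,-0.64,0,0,0,1],[0.1,-0.01,-0.64,0,0,0,1],[0.1,-0.01,-0.64,0,0,0,1],[0.1,-0.01,-0.64,0,0,0,1]]
  ]
}}

```text
time: 13.8
tcp_pos: [0.5234, -0.0134, 0.1753]
ee_rot: [2.828, 0.675, 0.591]
wrist_force: [0.4, -0.2, -0.6]
gripper_width: 0.0186
grasp_force: 25.0
```

```bash
python3 ring.py 2>/dev/null
python3 - <<'E'
from h import *
i=cv2.imread('pics/w5.png')[190:310,250:390];j,_=optics.get_image('side')
F=[]
for k in range(8):F.append(readout.get_obs()['wrist_force']);optics.get_image('top')
print(np.mean(F,0))
m=optics.camera_model('side');x=np.array(m['R'])@np.array([.5615,-.021,.09])+m['t'];u,v=int(m['fx']*x[0]/x[2]+m['cx']),int(m['fy']*x[1]/x[2]+m['cy']);print(u,v)
A=cv2.resize(i,(467,400),interpolation=2);B=cv2.resize(j[v-30:v+20,u-20:u+20],(320,400),interpolation=2)
cv2.imwrite('pics/last.png',np.hstack([A,B]))
E
```

```text
13.8 [ 0.52338148 -0.01338163  0.17525698] tool -z [-0.4166  0.0761  0.9059] tilt err deg nan
trace 0.89 ((317.83270263671875, 239.34405517578125), (41.36560821533203, 33.28563690185547), 3.6913859844207764) [ 0.56352253 -0.02142352  0.09108992]
trace 0.52 ((605.75, 320.2499694824219), (23.05168342590332, 37.052398681640625), 81.8698959350586) [ 0.61004796 -0.32969983  0.13838342]
[316.5, 245.6] 0.91 [ 0.55913326 -0.02282065  0.08919428]
tip px exp 315.86949909124843 242.7952005768987 [ 0.55983054 -0.02003776  0.09598901]
2645 [ 0.45850648 -0.08583886 -0.16969973] 25.007752897508976 -10.603827091534699 z at .5616,-.021: 0.08960012603557388
[-0.11069469  0.19480076 -1.24901182]
326 245
```

View pics/last.png

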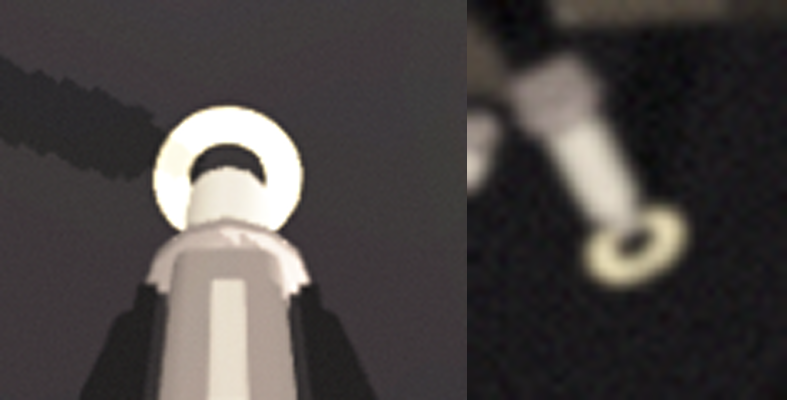

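The nose sits over the ring: ring centre at crop (228,181), barrel centred at column 226. I'll calibrate out the wrist-camera bias using the visible barrel rim (crop y≈168 → image row 240.4).

Run:
```python
from h import *
from scipy.spatial.transform import Rotation as R
o=readout.get_obs();m=optics.camera_model('wrist');M=R.from_rotvec(o['ee_rot']).as_matrix();t=np.array(o['tcp_pos'])
def pr(X):
    c=np.array(m['R'])@X+m['t'];q=np.hypot(c[0],c[1]);th=np.arctan2(q,c[2]);return np.array([m['cx']+m['fx']*th*c[0]/q,m['cy']+m['fy']*th*c[1]/q])
a=M[:,2];mouth=t+a*.0735
P=[pr(mouth+.009*(np.cos(p)*M[:,0]+np.sin(p)*M[:,1])) for p in np.linspace(0,6.28,60)]
P+=[pr(t+a*.0875+.0045*(np.cos(p)*M[:,0]+np.sin(p)*M[:,1])-.002*a) for p in np.linspace(0,6.28,60)]
P=np.array(P);print('barrel rim top',P[:60,1].min(),'nose top',P[60:,1].min(),'x',P[:60,0].min(),P[:60,0].max())
for x,y,z in[(.5616,-.021,.0896),(.5616,-.019,.0894),(.5596,-.021,.0887),(.5636,-.021,.0905)]:print((x,y),pr(np.array([x,y,z])))
n=-a;k=((np.array([.5616,-.021,.0896])-(t+a*.0875))@n);print('gap',k,'landing',t+a*(.0875-k),pr(t+a*(.0875-k)))
# precise ring centre: outer contour circle fit in left crop, upper arc
i=cv2.imread('pics/w5.png');g=i.min(2);pts=[]
for th in np.radians(np.arange(180,361,5)):
    pr_=[g[int(244+r*np.sin(th)),int(round(318+r*np.cos(th)))]>130 for r in range(35)]
    w_=[r for r in range(35) if pr_[r]];
    if w_: pts.append((318+(max(w_)+.5)*np.cos(th),244+(max(w_)+.5)*np.sin(th)))
print(cv2.fitEllipse(np.array(pts,np.float32)),cv2.minEnclosingCircle(np.array(pts,np.float32)))
```

```text
barrel rim top 236.53573014093723 nose top 237.667324038432 x 302.80078875837484 328.8557693535377
(0.5616, -0.021) [315.95209512 240.88718745]
(0.5616, -0.019) [313.50331911 239.76635114]
(0.5596, -0.021) [314.58164664 243.38057214]
(0.5636, -0.021) [317.32827583 238.38337529]
gap -0.006192265818193985 landing [ 0.56202531 -0.02075562  0.08977465] [315.9477761  240.21813123]
((317.984375, 244.7330322265625), (44.615623474121094, 45.71586227416992), 179.70352172851562) ((317.9571838378906, 243.01950073242188), 22.47867774963379)
```

After bias correction the landing pixel is (317.9,244.1) and the ring fit is (318.0,244.7), so they agree to under 1 mm. I'll press along the normal.

Emit:
{"method": "arm_command", "body": {
  "moves": [
    [[0.01,0,-0.03,0,0,0,1],[0.02,-0.01,-0.05,0,0,0,1],[0.03,-0.01,-0.07,0,0,0,1],[0.04,-0.01,-0.085,0,0,0,1],[0.043,-0.01,-0.095,0,0,0,1],[0.043,-0.01,-0.095,0,0,0,1],[0.043,-0.01,-0.095,0,0,0,1],[0.043,-0.01,-0.095,0,0,0,1],[0.043,-0.01,-0.095,0,0,0,1],[0.043,-0.01,-0.095,0,0,0,1]]
  ]
}}

```text
time: 15.28
tcp_pos: [0.5273, -0.0146, 0.1652]
ee_rot: [2.828, 0.674, 0.59]
wrist_force: [-1.7, -0.4, 0.9]
gripper_width: 0.0179
grasp_force: 25.0
```

```bash
cat > press.py <<'E'
from h import *
from scipy.spatial.transform import Rotation as R
F=[]
for k in range(25):
    o=readout.get_obs();F.append(np.r_[o['wrist_force'],o['tcp_pos']]);optics.get_image('top')
f=np.mean(F,0);n=np.array([-.4157,.0763,.9063]);a=-R.from_rotvec(o['ee_rot']).as_matrix()[:,2]
print(o['time'],f.round(4),'Fn',f[:3]@n+1.07,'gap',(f[3:]-.0875*a-[.5616,-.021,.0896])@n,'axis',a.round(4),np.std(F,0).round(4),'tip',(f[3:]-.0827*a).round(4))
E
python3 press.py
```

```text
16.4833 [-1.4229 -0.7207  0.8164  0.5273 -0.0146  0.1652] Fn 2.3463684446258455 gap -0.00427360543592459 axis [-0.4159  0.0762  0.9062] [0.4508 0.4945 0.4002 0.     0.     0.    ] tip [ 0.5617 -0.0209  0.0902]
```

Normal force is 2.35 N and the geometry gives 4.3 mm of travel, so the nose is half-way in, square and steady. Handing in.

```bash
python3 -c "
from bench import workorder
print(workorder.finish_job())"
```

```text
the job is handed in; nothing more can be done
None
```

I checked the gauge's zero on the middle of the plate (about 2.3 N for over 1 s). I then handed the job in at about 16.5 s, with the gauge held square inside the ring, the nose about half-way in (about 2.35 N) and steady.

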